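Unclip the filter cartridge and lock it into the empty housing

TASK

Take the filter cartridge out of the housing it is clipped into, by holding its release button squeezed in while drawing it straight up, and clip it into the empty filter housing: flange fully home on the rim and the button sprung back out, so that it is locked. Never wrench at the clip or ram the cartridge down, and leave the jar, the bottle and the beaker where they are.

Things in the scene. Friction and masses are not known exactly. Their poses are not given: they have to be found in the camera images.
- cartridge: Filter cartridge, 140-250 g, black head on a white shank. Origin: on the shank's axis, in the underside of the flange that rests on the housing's rim; z up along the pull, x to the button side. Flange 46 x 46 mm, z 0 to 4. Head 36 (x -18 to 18) x 34 mm (y), z 4 to 54. Shank 30 x 30 mm, down to z -50, its last 15 mm tapering to 6 mm square.
- button_face (a point): Centre of the face of the release button, a ribbed grey pad 24 x 24 mm on the head's +x side, at x 25, z 30 mm in the cartridge's frame at rest. It stands 7 mm out of the head, 2 mm when fully in. Squeeze it with one finger on it and the other on the head's plain -x face: 43 mm apart at rest, 38 mm fully in (middle then at x = +1 mm).
- release (a joint): Travel of the button and its hook into the cartridge along -x, in m: 0 = out, 0.005 = fully in. It starts to move at 3 N and is fully in at 8 N; from 0.0045 the hook is safely clear of the lip. It springs out when let go, if the hook has room. A grip of 20 to 40 N holds it in firmly enough to pull and push the cartridge.
- hook_tip (a point): Upper outer edge of the hook on the shank's +x face, moving with the button: 16 mm wide, 4 mm out of the shank at rest, top at z -15, underside to z -23 mm. In either well two sprung seal pads 22 mm below the rim (+y, -y walls) drag on the shank: about 4 N sliding, up to 9 N as the foot spreads them. Over 60 N of contact between cartridge and housing breaks the clip: push and pull under 20 N.
- housing_a: Filter housing that holds the cartridge at the start; fixed. Grey tray 88 (x) x 84 (y) mm, 44 mm high, on a bolted foot plate 116 x 96 mm, black outlet stub on the +y side; in it stands the socket block, 54 x 52 mm, rim 72 mm high. Origin: centre of the underside, z up, x to the latch side, where the button faces. The seated cartridge has the same axes, its origin 72 mm above.
- housing_b: The empty filter housing, same shape, size and axes as housing_a; fixed, at another place and yaw. Its socket block (square well 32 x 32 mm, 52 mm deep, rim 72 mm high) is clamped up to 9 mm off the tray's middle in x and in y, square to it; the pose tells the tray, not the block: find the well by feel (side force on the tapered foot pushes towards it) or by eye.
- housing_b_seat (a point): Point on the tray's axis of housing_b, at rim height; the middle of the well lies up to 9 mm from it in x and in y. The cartridge is home with its flange on the rim, its axes as housing_b's, button towards +x; only within about 1 mm of home can the hook spring out, into a pocket under a lip in the well's +x wall, 14 to 30 mm below the rim.
- food_jar: Bystander: food jar, 60 mm across, 75 mm high; origin at the centre of its underside.
- conditioner: Bystander: white bottle, 52 mm across, 130 mm high; origin at the centre of its underside.
- beaker: Bystander: open glass beaker, 70 mm across, 80 mm high; origin at the centre of its underside.
Mind the look-alikes: they are no part of the job. What is shaped like the cartridge but pink or red is not meant.

How it is judged:
On the way, in this order (a step that is already met when the one before it is completed fails the run):
1. the release button is held in while the cartridge is still seated in its first housing (value of joint release above 0.003 m and z of cartridge in the frame of housing_a below 0.077 m), for 0.1 s.
2. the cartridge is drawn clear of the first housing (z of cartridge in the frame of housing_a above 0.122 m), for 0.1 s.
At the end, for the whole second after the job is handed in: The cartridge rests locked in the empty housing's well: flange within 2 mm of the rim, axis within 15 mm of the tray's (the well lies up to 9 mm off each way), square to the housing (0.06 rad upright, 0.1 rad yaw), release button out to within 1.5 mm, and let go (horizontal distance between cartridge and housing_b_seat below 0.015 m and z of cartridge in the frame of housing_b_seat between -0.003 and 0.002 m and angle between the z axis of cartridge and the z axis of housing_b, either way round below 0.06 rad and angle between the x axis of cartridge and the x axis of housing_b, either way round below 0.1 rad and value of joint release below 0.0015 m and linear speed of cartridge below 0.01 m/s); the robot touches nothing.
It fails at once if more than 60 N between the cartridge and a housing (clip wrenched or cartridge rammed down) (contact force between cartridge and housing_a above 60 N or contact force between cartridge and housing_b above 60 N).
It fails at once if the jar, the bottle or the beaker moved more than 20 mm (distance of any of food_jar, conditioner, beaker from where it was at the start of the episode above 0.02 m).
It also fails if it takes over 58 s, if anything falls off the work surface, if the arm or the gripper's body presses on something with over 40 N, if the wrist force passes 120 N, or if a joint passes its speed limit or range.

ROBOT

A 6-joint arm with a two-finger parallel gripper is mounted at the origin on the work surface. World frame = base frame: x ahead of the robot, y to its left, z up, the work surface at z = 0. Lengths are in m, angles in rad, forces in N, time in s.
With the tool pointing down it reaches from about 0.3 to 0.775 m from the base axis. Payload 14.6 kg.
Tool frame: the origin (TCP) lies at the very end of the fingers, on their centre line; the grasp point (between the pads) lies 19 mm behind it; z points along the fingers, y is the line along which they close (so a half turn about z gives the same grasp; the last joint's range is limited). The gripper opens to 94 mm and grips with 3 to 60 N. Pads are 16 mm wide; open, the fingers measure 119 mm over their backs; the gripper's body (75 mm by 177 mm) begins 78 mm behind the grasp point.
Start: joints at [-1.33, 0.3, 1.521, -0, 1.321, -0.067], TCP at [0.167, -0.524, 0.205] pointing down, gripper open.
Joint ranges: [-3.03, 3.03], [-0.79, 2.21], [0.23, 2.52], [-1.04, 4.18], [0, 3.07], [-2.55, 2.55]. Speed limits (rad/s): [2.22, 2.22, 2.57, 3.14, 3.14, 3.14].

INTERFACE

Orientations are given as a rotation vector (axis times angle).
In Python, from workcell import robot, jaws, get_image, workorder, models gives the robot as it stands. Calls block until the motion is done:
- robot.movep(position, orientation): joint-space move of the TCP to a pose.
- robot.move_straight(position, orientation=None, rate=0.15): straight line of the TCP; orientation=None keeps the orientation; rate is the mean speed in m/s.
- robot.movej(angles): joint-space move.
- jaws.let_go() and jaws.close_gripper(): open the fingers fully, or close them until they stop; the grip force is fixed at half the most.
- robot.hold(seconds).
- robot.solve_ik(position, orientation): joint angles nearest the present ones, or None.
- get_image(name): name is "scene" or "side" or "wrist"; returns a dict with "image" (400x640x3 uint8, blue, green, red), "mtx" (3x3 intrinsics, pixels), "xyz" and "attitude" of the camera in the world. Camera axes: x right, y down, z forward; pixel columns grow to the right and rows downward; lengths in m; the calibration is good to about 2 mm. A picture is of the moment at which its call begins. There is no depth.
A pose or a line that the arm cannot do raises robot.Unreachable and nothing moves.
- workorder.finish_job(): hands the job in; it is judged then, once.
Trained networks look in the newest picture that a camera, given by its name, has taken for a name from the list of things; names that differ only in an ending like _2 or _b are one class to them, and where a whole thing is asked for, a point or a joint stands for the part that bears it (a point fixed in the world has none). Each returns a list of dicts, best first, with "conf" (0 to 1); they miss things now and then, are a little off and sometimes report something else, mostly with a low value. They report only what shows in the picture. A call takes as long as a camera call. They do not tell look-alikes from the thing itself.
- models.search_frame(camera, label): "centre" ([x, y, z] in m, in the coordinates of the camera as it stood for that picture, good to about 4 mm: the middle of the surface that is visible of it).
- models.cut_out(camera, label): "region" (400x640 bool, what is visible of it).
Readings, each from a call of its own:
- robot.get_clock(): time.
- robot.get_joint_positions(): joint angles.
- robot.get_qvel(): joint speeds.
- robot.get_joint_torque(): joint torques, N m.
- robot.get_position(): TCP position.
- robot.get_orientation(): TCP orientation.
- robot.get_contact_force(): force on the tool from outside, world axes, zero at the start.
- robot.get_wrist_torque(): the same for the moment, N m.
- robot.get_opening(): finger opening in m.
- robot.get_gripper_force(): force on a finger pad.
Only numpy, scipy, OpenCV 4.12 (cv2) and the standard library are available. Lean on these libraries where they do the work, as an engineer would, in place of code of your own. Each camera call takes 0.05 s, during which the arm holds its last target. There are 200 camera calls.

## Working session

There is one attempt and no reset: what is moved stays moved. The work goes in short steps, each a Python script; the robot and the scene stay as the last script left them, time stands still between calls to the robot, and variables do not carry over. Pictures are saved under pics/ and viewed, at most 10 in all, crops included, and the job is handed in when it is done.

```bash
ls; mkdir -p pics; cat > h.py <<'E'
import numpy as np, cv2
from scipy.spatial.transform import Rotation as R
from workcell import robot, jaws, get_image, workorder, models
def att(a):
    a=np.array(a,float)
    return a if a.shape==(3,3) else (R.from_rotvec(a).as_matrix() if a.size==3 else R.from_quat(a).as_matrix())
def pix(im,p):
    q=att(im['attitude']).T@(np.array(p,float)-im['xyz']); q=np.array(im['mtx'])@q; return q[:2]/q[2]
def onz(im,uv,z):
    d=att(im['attitude'])@np.linalg.inv(im['mtx'])@np.array([uv[0],uv[1],1.]); o=np.array(im['xyz']); return o+d*(z-o[2])/d[2]
def world(im,c): return att(im['attitude'])@np.array(c)+im['xyz']
def rv(yaw): # tool down, tool y axis along direction yaw (world)
    y=np.array([np.cos(yaw),np.sin(yaw),0]); z=np.array([0,0,-1.]); x=np.cross(y,z)
    return R.from_matrix(np.c_[x,y,z]).as_rotvec()
E
python3 - <<'E'
from h import *
for n in('scene','side'):
    im=get_image(n); cv2.imwrite(f'pics/{n}1.png',im['image']); print(n,im['xyz'],im['attitude'],np.array(im['mtx']).tolist())
    for l in('cartridge','button_face','housing_a','food_jar','conditioner','beaker'):
        for d in models.search_frame(n,l): print(l,round(d['conf'],2),world(im,d['centre']).round(3),pix(im,world(im,d['centre'])).round())
print(robot.get_orientation(),robot.get_clock())
E
```

```text
pics
scene [1.03551555 0.31747071 0.92318954] [-1.35767477 -2.38567026  0.74692758] [[426.16890514024874, 0.0, 318.64932579163997], [0.0, 426.16890514024874, 207.40394902668916], [0.0, 0.0, 1.0]]
cartridge 0.86 [ 0.353 -0.141  0.034] [302. 148.]
cartridge 0.74 [0.394 0.014 0.039] [344. 179.]
cartridge 0.69 [ 0.523 -0.103  0.111] [278. 177.]
cartridge 0.66 [ 0.525 -0.251  0.038] [234. 172.]
cartridge 0.64 [ 0.533 -0.111  0.104] [273. 180.]
button_face 0.6 [ 0.535 -0.111  0.106] [272. 180.]
housing_a 0.82 [ 0.539 -0.093  0.032] [280. 202.]
housing_a 0.6 [0.564 0.172 0.033] [368. 256.]
food_jar 0.73 [0.769 0.049 0.071] [274. 294.]
conditioner 0.87 [ 0.718 -0.18   0.08 ] [205. 228.]
beaker 0.67 [0.723 0.248 0.039] [366. 328.]
side [0.50065766 0.62769763 0.61649341] [-0.13719562  2.80215561 -1.28233122] [[366.7329728351566, 0.0, 318.7818173373658], [0.0, 366.7329728351566, 202.59359415162777], [0.0, 0.0, 1.0]]
cartridge 0.87 [0.387 0.011 0.035] [401. 222.]
cartridge 0.86 [ 0.351 -0.142  0.037] [411. 182.]
cartridge 0.58 [ 0.51 -0.1   0.11] [350. 165.]
cartridge 0.51 [ 0.53  -0.112  0.107] [342. 162.]
cartridge 0.5 [ 0.525 -0.268  0.038] [346. 152.]
button_face 0.46 [ 0.533 -0.106  0.11 ] [340. 163.]
housing_a 0.87 [0.538 0.182 0.034] [328. 279.]
housing_a 0.61 [ 0.508 -0.091  0.03 ] [349. 193.]
food_jar 0.92 [0.75  0.057 0.053] [238. 221.]
conditioner 0.72 [ 0.705 -0.177  0.068] [277. 158.]
beaker 0.68 [0.737 0.246 0.051] [218. 293.]
beaker 0.31 [0.75  0.057 0.053] [238. 221.]
[-3.10443695e+00 -4.81590194e-01  2.22477038e-05] 0.7
```

View pics/scene1.png

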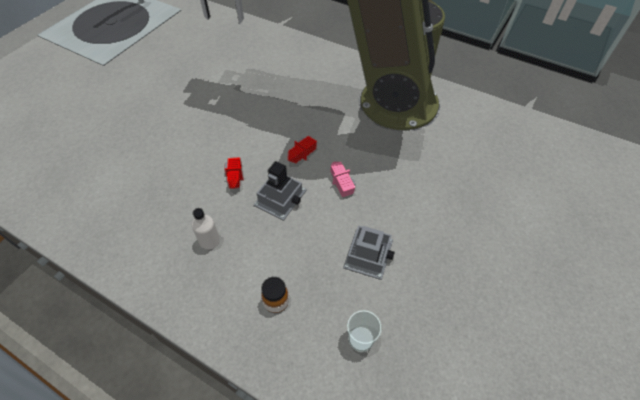

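```bash
python3 - <<'E'
from h import *
# wrist view above A; tool y direction guess
im=get_image('wrist')
Rt=att(robot.get_orientation()); 
print('cam in tool', Rt.T@(np.array(im['xyz'])-robot.get_position()), (Rt.T@att(im['attitude'])).round(3).tolist())
print(np.array(im['mtx']).tolist())
for yaw in (-.8,-.4,0,.4,.8,1.57,2.4):
  for p in([.525,-.10,.33],[.55,.18,.33],[.525,-.1,.11],[.55,.18,.1]): print(yaw,p,(np.array(q).round(2).tolist() if (q:=robot.solve_ik(p,rv(yaw))) is not None else None))
E
```

```text
cam in tool [ 0.07773322 -0.00026368 -0.17988873] [[-0.001, -0.964, -0.264], [1.0, -0.001, 0.0], [-0.001, -0.264, 0.964]]
[[342.81887741060734, 0.0, 321.8800478391159], [0.0, 342.81887741060734, 192.9879184500629], [0.0, 0.0, 1.0]]
-0.8 [0.525, -0.1, 0.33] [-0.26, 0.2, 1.36, -0.0, 1.58, 0.54]
-0.8 [0.55, 0.18, 0.33] [0.25, 0.31, 1.23, -0.0, 1.61, 1.05]
-0.8 [0.525, -0.1, 0.11] [-0.26, 0.36, 1.67, -0.0, 1.11, 0.54]
-0.8 [0.55, 0.18, 0.1] [0.25, 0.47, 1.55, -0.0, 1.13, 1.05]
-0.4 [0.525, -0.1, 0.33] [-0.26, 0.2, 1.36, 0.0, 1.58, 0.14]
-0.4 [0.55, 0.18, 0.33] [0.25, 0.31, 1.23, 0.0, 1.61, 0.65]
-0.4 [0.525, -0.1, 0.11] [-0.26, 0.36, 1.67, 0.0, 1.11, 0.14]
-0.4 [0.55, 0.18, 0.1] [0.25, 0.47, 1.55, 0.0, 1.13, 0.65]
0 [0.525, -0.1, 0.33] [-0.26, 0.2, 1.36, -0.0, 1.58, -0.26]
0 [0.55, 0.18, 0.33] [0.25, 0.31, 1.23, -0.0, 1.61, 0.25]
0 [0.525, -0.1, 0.11] [-0.26, 0.36, 1.67, -0.0, 1.11, -0.26]
0 [0.55, 0.18, 0.1] [0.25, 0.47, 1.55, -0.0, 1.13, 0.25]
0.4 [0.525, -0.1, 0.33] [-0.26, 0.2, 1.36, 0.0, 1.58, -0.66]
0.4 [0.55, 0.18, 0.33] [0.25, 0.31, 1.23, 0.0, 1.61, -0.15]
0.4 [0.525, -0.1, 0.11] [-0.26, 0.36, 1.67, 0.0, 1.11, -0.66]
0.4 [0.55, 0.18, 0.1] [0.25, 0.47, 1.55, 0.0, 1.13, -0.15]
0.8 [0.525, -0.1, 0.33] [-0.26, 0.2, 1.36, -0.0, 1.58, -1.06]
0.8 [0.55, 0.18, 0.33] [0.25, 0.31, 1.23, -0.0, 1.61, -0.55]
0.8 [0.525, -0.1, 0.11] [-0.26, 0.36, 1.67, -0.0, 1.11, -1.06]
0.8 [0.55, 0.18, 0.1] [0.25, 0.47, 1.55, -0.0, 1.13, -0.55]
1.57 [0.525, -0.1, 0.33] [-0.26, 0.2, 1.36, 0.0, 1.58, -1.83]
1.57 [0.55, 0.18, 0.33] [0.25, 0.31, 1.23, -0.0, 1.61, -1.32]
1.57 [0.525, -0.1, 0.11] [-0.26, 0.36, 1.67, 0.0, 1.11, -1.83]
1.57 [0.55, 0.18, 0.1] [0.25, 0.47, 1.55, -0.0, 1.13, -1.32]
2.4 [0.525, -0.1, 0.33] None
2.4 [0.55, 0.18, 0.33] [0.25, 0.31, 1.23, -0.0, 1.61, -2.15]
2.4 [0.525, -0.1, 0.11] None
2.4 [0.55, 0.18, 0.1] [0.25, 0.47, 1.55, -0.0, 1.13, -2.15]
```

```bash
python3 - <<'E'
from h import *
im=get_image('scene')
for c,s in(((279,197),(296,200)),((369,252),(391,256))):
    a=onz(im,c,.03);b=onz(im,s,.03);print(a,b,'xdir yaw',np.arctan2(*(b-a)[[1,0]])-np.pi/2)
sets=[]
for nm,p in(('A',[.523,-.10]),('B',[.55,.178])):
    ims=[]
    for k,dx in enumerate((0.03,-.05)):
        robot.movep([p[0]+dx,p[1]+(.03 if k else -.03),.30],rv(0))
        w=get_image('wrist'); cv2.imwrite(f'pics/w{nm}{k}.png',w['image']); np.save(f'pics/w{nm}{k}.npy',w,allow_pickle=True)
        for l in('cartridge','button_face','housing_a','housing_b_seat'):
            try:
                for d in models.search_frame('wrist',l)[:3]: print(nm,k,l,round(d['conf'],2),world(w,d['centre']).round(3),pix(w,world(w,d['centre'])).round())
            except Exception as e: print(l,e)
print(robot.get_clock(), robot.get_contact_force())
a=[cv2.imread(f'pics/w{n}.png') for n in('A0','B0')]
cv2.imwrite('pics/m1.png',np.vstack([x[50:350,:] for x in a]))
E
```

```text
[ 0.52651282 -0.10439238  0.03      ] [ 0.51207684 -0.06130881  0.03      ] xdir yaw 0.32331208696978964
[0.55207637 0.1697948  0.03      ] [0.53510602 0.21937643 0.03      ] xdir yaw 0.3297728628119605
A 0 cartridge 0.7 [ 0.515 -0.255  0.038] [294. 248.]
A 0 cartridge 0.65 [0.387 0.004 0.036] [184.  50.]
A 0 cartridge 0.65 [ 0.353 -0.147  0.037] [170. 173.]
A 0 button_face 0.77 [ 0.531 -0.112  0.114] [301. 156.]
A 0 button_face 0.45 [ 0.32  -0.167  0.035] [148. 187.]
A 0 button_face 0.42 [0.375 0.037 0.03 ] [173.  21.]
A 0 housing_a 0.74 [ 0.522 -0.095  0.013] [298. 131.]
A 0 housing_b_seat 0.16 [0.748 0.029 0.079] [505.  17.]
A 1 cartridge 0.93 [0.385 0.005 0.038] [250. 101.]
A 1 cartridge 0.9 [ 0.508 -0.106  0.124] [353. 207.]
A 1 cartridge 0.64 [ 0.354 -0.146  0.037] [234. 215.]
A 1 button_face 0.6 [ 0.53  -0.116  0.115] [372. 213.]
A 1 button_face 0.44 [0.377 0.034 0.031] [244.  77.]
A 1 housing_a 0.78 [0.518 0.117 0.005] [357.   8.]
A 1 housing_a 0.65 [ 0.497 -0.089  0.017] [338. 172.]
A 1 housing_b_seat 0.59 [0.523 0.116 0.006] [361.   9.]
B 0 cartridge 0.94 [0.383 0.023 0.036] [181. 247.]
B 0 cartridge 0.91 [ 0.526 -0.236  0.023] [289. 390.]
B 0 cartridge 0.73 [ 0.532 -0.109  0.112] [285. 366.]
B 0 button_face 0.64 [ 0.533 -0.11   0.109] [285. 365.]
B 0 button_face 0.53 [0.376 0.037 0.031] [176. 237.]
B 0 housing_a 0.77 [ 0.516 -0.074  0.028] [279. 305.]
B 0 housing_a 0.61 [0.538 0.172 0.028] [289. 140.]
B 0 housing_b_seat 0.84 [0.544 0.17  0.028] [294. 142.]
B 1 cartridge 0.88 [ 0.509 -0.099  0.089] [328. 384.]
B 1 cartridge 0.83 [0.385 0.015 0.037] [243. 292.]
B 1 cartridge 0.75 [ 0.352 -0.139  0.034] [228. 377.]
B 1 button_face 0.47 [0.378 0.035 0.03 ] [238. 277.]
B 1 housing_a 0.69 [0.537 0.174 0.031] [349. 184.]
B 1 housing_a 0.59 [ 0.506 -0.119  0.048] [325. 373.]
B 1 housing_b_seat 0.62 [0.537 0.172 0.03 ] [349. 186.]
5.7417 [0.56215125 0.30473651 0.22854084]
```

View pics/m1.png

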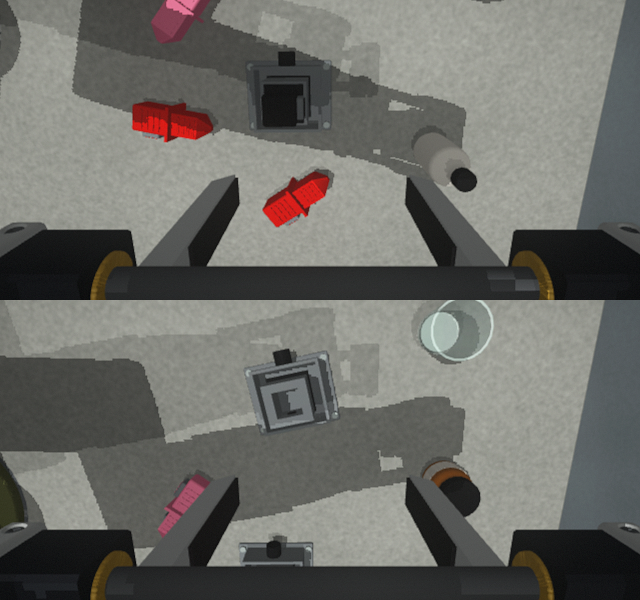

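```bash
cat > crop.py <<'E'
import cv2,numpy as np,sys
t=[]
for n,(u,v) in dict(A0=(290,145),A1=(350,190),B0=(292,142),B1=(349,184)).items():
    im=cv2.imread(f'pics/w{n}.png'); c=im[v-50:v+50,u-66:u+67]; c=cv2.resize(c,(400,300),interpolation=cv2.INTER_CUBIC)
    c=cv2.convertScaleAbs(c,alpha=1.3,beta=20); t.append(c)
cv2.imwrite('pics/m2.png',np.vstack([np.hstack(t[:2]),np.hstack(t[2:])]))
E
python3 crop.py
```

```text
(no output)
```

View pics/m2.png

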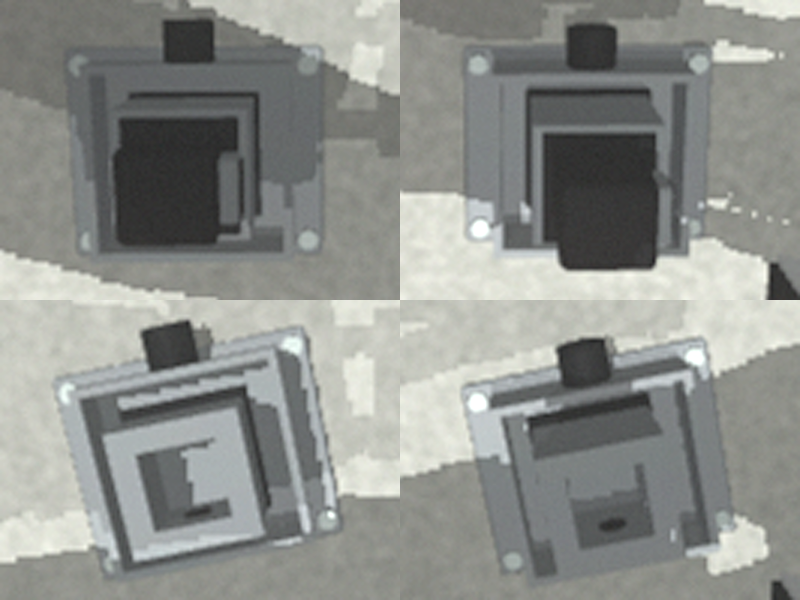

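```bash
cat > fit.py <<'E'
from h import *
from scipy.optimize import least_squares
off=dict(A0=(290,145),A1=(350,190),B0=(292,142),B1=(349,184))
W={n:np.load(f'pics/w{n}.npy',allow_pickle=True).item() for n in off}
def uv(n,t): return np.array([off[n][0]-66+(t[0]+.5)/3.0075-.5, off[n][1]-50+(t[1]+.5)/3-.5])
sg=dict(TL=(-1,1),TR=(1,1),BR=(1,-1),BL=(-1,-1))
def fit(obs,groups,name):
    # params x,y,yaw, then per group z,dx,dy
    def f(p,full=False):
        c,s=np.cos(p[2]),np.sin(p[2]);r=[]
        for n,g,k,t in obs:
            hx,hy,iz,io=groups[g]; o=p[io:io+2] if io else (0,0)
            l=np.array([sg[k][0]*hx+o[0],sg[k][1]*hy+o[1]]); r.append(pix(W[n],[p[0]+c*l[0]-s*l[1],p[1]+s*l[0]+c*l[1],p[iz]])-uv(n,t))
        return np.array(r) if full else np.array(r).ravel()
    p0=np.zeros(7 if name=='B' else 5);p0[:2]=(.51,-.1) if name=='A' else (.545,.175)
    q=least_squares(f,p0,loss='soft_l1').x; print(name,q.round(4)); 
    for o,e in zip(obs,f(q,True)): print(*o[:3],e.round(1),end=';')
    print()
    return q
fit([('A0','p','TL',(66,46)),('A0','p','TR',(322,46)),('A0','p','BR',(322,255)),('A1','p','TL',(64,45)),('A1','p','TR',(313,45)),('A1','p','BL',(65,240)),
 ('A0','h','BL',(118,243)),('A0','h','BR',(217,242)),('A1','h','BL',(160,268)),('A1','h','BR',(256,267))],dict(p=(.058,.048,3,0),h=(.018,.017,4,0)),'A')
fit([('B0','p','TL',(57,82)),('B0','p','TR',(305,27)),('B0','p','BR',(342,220)),('B0','p','BL',(105,275)),('B1','p','TL',(64,85)),('B1','p','TR',(306,38)),('B1','p','BR',(335,220)),('B1','p','BL',(105,278)),
 ('B0','b','TL',(103,136)),('B0','b','TR',(244,104)),('B0','b','BR',(266,233)),('B0','b','BL',(133,260)),('B1','b','TL',(130,160)),('B1','b','TR',(260,132)),
 ('B0','w','TL',(138,156)),('B0','w','TR',(214,140)),('B0','w','BR',(231,215)),('B0','w','BL',(154,232)),('B1','w','BL',(180,250)),('B1','w','BR',(253,235)),('B1','w','TL',(167,180)),('B1','w','TR',(240,163))],
 dict(p=(.058,.048,3,0),b=(.027,.026,4,5),w=(.016,.016,4,5)),'B')
E
python3 fit.py
```

```text
A [ 0.5081 -0.1158 -0.0013  0.0047  0.1211]
A0 p TL [-0.4  0. ];A0 p TR [ 0.6 -0.1];A0 p BR [ 0.1 -0.3];A1 p TL [-0.1 -0.1];A1 p TR [0.1 0. ];A1 p BL [ 0.3 -0.2];A0 h BL [-0.2  0.2];A0 h BR [0.5 0.5];A1 h BL [-0.5 -0.3];A1 h BR [-0.3  0. ];
B [ 0.5409  0.1634  0.2075 -0.0031  0.07   -0.0026 -0.0022]
B0 p TL [-0.  -0.7];B0 p TR [-0.1 -0.5];B0 p BR [1.2 3.1];B0 p BL [1.6 1.1];B1 p TL [-0.6  0.1];B1 p TR [-0.8 -1. ];B1 p BR [-0.1  1.8];B1 p BL [-0.2 -2.3];B0 b TL [-0.2  0. ];B0 b TR [-2.7  1.1];B0 b BR [-0.6  0.5];B0 b BL [0.6 0.5];B1 b TL [ 1.1 -0.1];B1 b TR [1.  0.4];B0 w TL [-0.8 -0.3];B0 w TR [ 0.1 -0.6];B0 w BR [0.4 0.4];B0 w BL [0.4 0.1];B1 w BL [-0.3 -0.4];B1 w BR [ 0.3 -0.3];B1 w TL [-0.9 -0.9];B1 w TR [ 0.2 -0.4];
```

```bash
python3 - <<'E'
from h import *
A=np.array([.5081+.001,-.1158]);o=rv(0)
F=lambda s:print(s,np.round(robot.get_contact_force(),1),np.round(robot.get_wrist_torque(),2),round(robot.get_opening(),4),round(robot.get_gripper_force(),1),np.round(robot.get_position(),4),round(robot.get_clock(),2))
robot.movep([*A,.22],o); robot.move_straight([*A,.083],rate=.12); F('down')
jaws.close_gripper(); robot.hold(.2); F('closed')
E
```

```text
down [-0.1 -0.5 -0.1] [-0.01 -0.08  0.03] 0.094 0.0 [ 0.5094 -0.1159  0.0836] 8.29
closed [-2.5 -0.3  5.5] [-0.07  0.52 -0.01] 0.0373 30.0 [ 0.5091 -0.1158  0.0832] 9.4
```

```bash
cat >> h.py <<'E'
F=lambda s:print(s,np.round(robot.get_contact_force(),1),np.round(robot.get_wrist_torque(),2),round(robot.get_opening(),4),round(robot.get_gripper_force(),1),np.round(robot.get_position(),4),round(robot.get_clock(),2))
E
python3 - <<'E'
from h import *
p=np.array([.5091,-.1158,.083])
for z in (.086,.090,.096,.104,.115,.127,.140,.155):
    p[2]=z; robot.move_straight(p,rate=.04); F(z)
    if robot.get_contact_force()[2]<-18: print('STOP');break
else:
    robot.move_straight([*p[:2],.19],rate=.1); robot.hold(.3); F('free')
    for n in('side','scene'):
        im=get_image(n); cv2.imwrite(f'pics/{n}2.png',im['image'])
        for d in models.search_frame(n,'cartridge'): print(n,round(d['conf'],2),world(im,d['centre']).round(3),pix(im,world(im,d['centre'])).round())
E
```

```text
0.086 [-1.5  0.3  0.1] [-0.04  0.35 -0.02] 0.0373 30.0 [ 0.5089 -0.1158  0.0859] 9.65
0.09 [-2.   0.4  0.4] [-0.02  0.39  0.01] 0.0373 30.0 [ 0.5091 -0.1158  0.0902] 9.9
0.096 [-1.7 -0.2  3.3] [ 0.    0.26 -0.02] 0.0371 30.0 [ 0.5095 -0.1159  0.0967] 10.2
0.104 [-0.4  0.3 -1.5] [-0.05 -0.08 -0.03] 0.037 30.0 [ 0.5092 -0.1158  0.1042] 10.55
0.115 [-0.4 -0.3 -2.6] [-0.02 -0.11 -0.03] 0.0374 30.0 [ 0.5092 -0.1158  0.1152] 10.97
0.127 [-0.1 -0.6 -2.2] [-0.04 -0.09 -0.01] 0.0371 30.0 [ 0.5092 -0.1158  0.1272] 11.43
0.14 [-0.   0.  -1.9] [ 0.01 -0.1  -0.  ] 0.0373 30.0 [ 0.5091 -0.1158  0.1402] 11.9
0.155 [ 0.2  0.1 -1.8] [-0.05 -0.06 -0.01] 0.0375 30.0 [ 0.5091 -0.1158  0.1551] 12.43
free [ 0.3 -0.2 -2.2] [ 0.   -0.03 -0.06] 0.0376 30.0 [ 0.509  -0.1158  0.1896] 13.22
side 0.93 [ 0.509 -0.103  0.199] [352. 131.]
side 0.9 [0.386 0.013 0.035] [401. 223.]
side 0.89 [ 0.519 -0.248  0.032] [348. 158.]
side 0.69 [ 0.356 -0.145  0.038] [409. 181.]
scene 0.94 [ 0.525 -0.249  0.038] [234. 173.]
scene 0.88 [ 0.518 -0.1    0.194] [277. 153.]
scene 0.74 [ 0.354 -0.144  0.033] [301. 148.]
scene 0.6 [0.397 0.013 0.04 ] [343. 179.]
```

```bash
python3 - <<'E'
from h import *
im=get_image('side'); P=robot.get_position()
g=im['image'].copy()[90:170,299:406]; g=cv2.resize(g,None,fx=7,fy=7,interpolation=cv2.INTER_CUBIC)
for z,c in ((.054,(0,0,255)),(.004,(0,255,0)),(0,(0,255,0)),(-.035,(255,0,0)),(-.05,(255,0,0))):
    a,b=[(pix(im,[P[0]-.001+s*.03,P[1]+.017,P[2]-.011+z])-[299,90])*7 for s in(-1,1)]
    cv2.line(g,tuple(int(v) for v in a),tuple(int(v) for v in b),c,1)
cv2.imwrite('pics/m3.png',g); print(g.shape)
E
```

```text
(560, 749, 3)
```

View pics/m3.png

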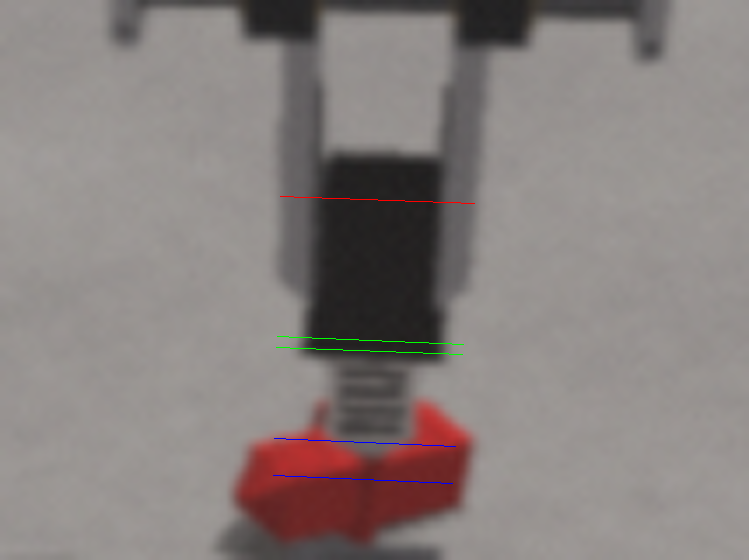

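```bash
cat > ins.py <<'E'
from h import *
yaw=.2075; o=rv(yaw); xd=np.array([np.cos(yaw),np.sin(yaw)])
p=np.r_[np.array([.5388,.1607])+.001*xd,.2]
robot.movep(p,o); p[2]=.15; robot.move_straight(p,rate=.1); robot.hold(.2)
f0=np.array(robot.get_contact_force()); F('start'); print(p)
z0=p[2]
while p[2]>.0795:
    fine=p[2]<.088
    p[2]-=.0007 if fine else .003; robot.move_straight(p,o,rate=.03)
    f=np.array(robot.get_contact_force())-f0; p[:2]+=np.clip(f[:2]*.0001,-.0006,.0006)
    print(p.round(4),f.round(1),np.round(robot.get_wrist_torque(),2),round(robot.get_position()[2],4),round(robot.get_opening(),4))
    if f[2]>(13 if fine else 15): print('stop'); break
F('end')
E
python3 ins.py
```

```text
start [-0.3  0.3 -1.3] [-0.11 -0.06  0.  ] 0.037 30.0 [0.54   0.161  0.1507] 15.4
[0.53977855 0.16090601 0.15      ]
[0.5398 0.1609 0.147 ] [ 0.2  0.2 -0.3] [-0.05 -0.11 -0.  ] 0.1469 0.0376
[0.5398 0.1608 0.144 ] [ 0.2 -1.  -0.7] [-0.04 -0.09 -0.07] 0.1438 0.0373
[0.5398 0.1608 0.141 ] [ 0.   0.3 -0.7] [-0.04 -0.12 -0.04] 0.1408 0.0374
[0.5399 0.1608 0.138 ] [ 1.  -0.8 -0.1] [-0.09 -0.09  0.06] 0.1378 0.0373
[0.5399 0.1608 0.135 ] [-0.6 -0.2 -0.6] [-0.08 -0.08  0.02] 0.1348 0.0371
[0.5398 0.1607 0.132 ] [-0.1 -0.3 -0.2] [ 0.02 -0.11 -0.04] 0.1318 0.0369
[0.5399 0.1608 0.129 ] [ 0.4  0.4 -0.2] [-0.03 -0.07 -0.01] 0.1288 0.0369
[0.5399 0.1608 0.126 ] [ 0.6  0.1 -0.9] [ 0.   -0.09  0.03] 0.1258 0.0373
[0.54   0.1608 0.123 ] [ 0.5  0.2 -0.3] [-0.03 -0.1  -0.01] 0.1228 0.0373
[0.5399 0.1609 0.12  ] [-0.4  0.8 -1.1] [-0.05 -0.07 -0.01] 0.1198 0.0375
[0.54   0.1609 0.117 ] [ 0.1 -0.2 -0.7] [-0.05 -0.1  -0.  ] 0.1168 0.0373
[0.54   0.1609 0.114 ] [ 0.2  0.1 -1.4] [-0.   -0.06  0.03] 0.1138 0.0377
[0.5399 0.1608 0.111 ] [-0.3 -0.8 -1.4] [-0.02 -0.1  -0.02] 0.1108 0.0373
[0.54   0.1607 0.108 
[... 543 characters left out ...]
-0.01  0.01] 0.0866 0.0373
[0.5403 0.1613 0.0863] [-0.4  0.  -0.6] [ 0.07  0.22 -0.05] 0.0863 0.0373
[0.5401 0.1613 0.0856] [-2.1 -0.2  1.9] [ 0.01  0.35 -0.01] 0.0857 0.0373
[0.54   0.1613 0.0849] [-1.1  0.1  3.2] [ 0.08  0.18 -0.02] 0.085 0.0372
[0.5399 0.1613 0.0842] [-0.5 -0.1  1.8] [ 0.07 -0.08  0.03] 0.0842 0.0371
[0.54   0.1614 0.0835] [0.3 0.6 1.5] [ 0.18 -0.18 -0.01] 0.0834 0.0374
[0.5398 0.1614 0.0828] [-1.3  0.1  5.2] [ 0.07 -0.02  0.04] 0.0832 0.0376
[0.5396 0.1613 0.0821] [-2.5 -0.4 12.3] [-0.13  0.5   0.02] 0.0831 0.0374
[0.5392 0.1612 0.0814] [-4.2 -0.9 18.5] [-0.25  0.91 -0.03] 0.083 0.0372
stop
end [-4.5 -0.6 17.2] [-0.25  0.91 -0.03] 0.0372 30.0 [0.5403 0.1614 0.083 ] 22.65
```

```bash
python3 - <<'E'
from h import *
o=rv(.2075); p=np.array([.5399,.1613,.0825])
robot.move_straight(p,o,rate=.03); F('pre')
jaws.let_go(); robot.hold(.3); F('open')
p[2]=.25; robot.move_straight(p,o,rate=.12); 
p[0]-=.05;robot.movep([p[0],p[1]+.0,.29],o); F('up')
w=get_image('wrist'); s=get_image('side')
a=[]
for im,n in((w,'wrist'),(s,'side')):
    c=pix(im,[.5388,.1607,.09]).astype(int); print(c)
    a.append(cv2.resize(im['image'][c[1]-50:c[1]+50,c[0]-66:c[0]+67],(400,300),interpolation=cv2.INTER_CUBIC))
    for l in('cartridge','button_face'):
      for d in models.search_frame(n,l): print(n,l,round(d['conf'],2),world(im,d['centre']).round(3))
cv2.imwrite('pics/m4.png',np.hstack(a))
E
```

```text
pre [-2.1 -0.5  8.3] [-0.    0.32 -0.06] 0.0377 30.0 [0.5402 0.1614 0.0831] 22.9
open [-0.3 -0.2 -0.3] [-0.07 -0.09  0.03] 0.0937 0.0 [0.5399 0.1613 0.0825] 24.18
up [-0.5 -0.5 -0.4] [ 0.05 -0.08 -0.03] 0.094 0.0 [0.4898 0.1614 0.2905] 26.1
[363 178]
wrist cartridge 0.87 [0.407 0.032 0.034]
wrist cartridge 0.72 [ 0.382 -0.163  0.04 ]
wrist cartridge 0.56 [0.538 0.167 0.128]
wrist cartridge 0.41 [ 0.516 -0.239  0.012]
[328 251]
side cartridge 0.92 [ 0.517 -0.253  0.035]
side cartridge 0.92 [ 0.352 -0.141  0.036]
side cartridge 0.63 [0.387 0.011 0.034]
side cartridge 0.58 [0.541 0.177 0.115]
side button_face 0.51 [0.563 0.171 0.109]
side button_face 0.49 [0.379 0.036 0.029]
```

View pics/m4.png

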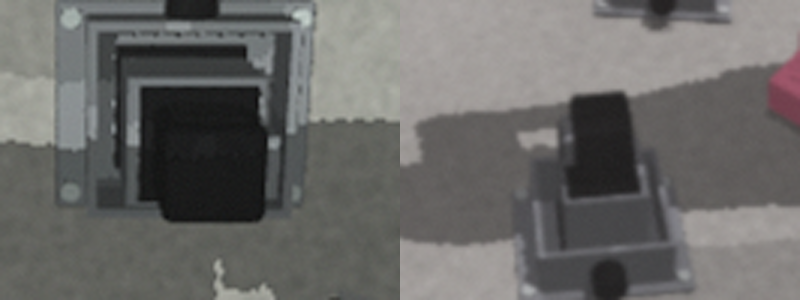

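The pictures show the flange flush on B's rim. The button stands about 5 px out of the head at (567,145) in the right-hand tile, which matches the sprung-out 7 mm; pressed in, it would be about 1 px.

```bash
python3 -c "
from h import *
print(workorder.finish_job())"
```

```text
the job is handed in; nothing more can be done
None
```

The cartridge was drawn from housing A and is seated in housing B, with the flange flush and, by the camera, the button sprung out. The job was handed in at about 26 s, but no verdict came back and I did not test the lock by pulling.

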